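# Clear the reject lane of an inspection conveyor

## Task

Turn the chute's lock collar fully to its locked mark and swing the gate at the belt's end wide open; then push every angle bracket on the belt off the belt's end so that it drops into the chute (do not let any drop before the collar is locked, and do not carry them over the chute), and swing the gate fully shut again once they are all down. The brass setting master must not go down the chute: move it from the belt to the tray of the gauge stand and leave it standing upright near the middle; leave the other things on the table where they are.

Things in the scene. Friction and masses are not known exactly. Their poses are not given: they have to be found in the camera images.
- conveyor: end of an inspection conveyor, fixed. Origin: middle of the belt's end edge, but at table level. x across the belt (+x away from the robot), +y up the belt, z up. The still green belt is 230 mm wide, its top 140 mm above the table, from y = 0 to 760 mm; side rails 15 mm thick stand 20 mm above it. A steel inspection head stands over it from y = 570 mm on.
- chute_pan (a point): middle of the pan floor of the open-topped steel chute off the belt's end, 10 mm above the table. Conveyor frame: this point x = 0, y = -100 mm; the chute spans y = 0 to -194 mm and x = -115 to 115 mm; its thin sheet walls end level with the belt. Inside, a slope leads from 75 mm height under the belt's end down to the pan.
- collar (a joint): black lock collar on the post at the chute's outer end. Vertical hinge, 0 to 1.571 rad, growing clockwise from above. At 0 its upright tab points along the conveyor's -y; locked at 1.571 (a stop), the tab points along the conveyor's -x, right above a dark steel bar, the locked mark. Stays where left; friction about 0.12 Nm.
- collar_tab (a point): point on the collar's tab, 64 mm from the collar's axis, 119 mm above the table. The tab is 12 mm thick, reaches from 32 to 86 mm from the axis and from 74 to 134 mm height; grip it or push it sideways. The locked-mark bar lies below 73 mm height.
- collar_axis (a point): point on the collar's vertical axis, at the height of collar_tab. Post and collar end at 118 mm height. Conveyor frame: x = -40, y = -275 mm.
- gate (a joint): aluminium gate arm over the belt's end. Vertical hinge, 0 to 1.571 rad, growing clockwise from above. 0: shut, the arm lies along the conveyor's +x across the belt's end, 30 mm out from the edge. 1.571: fully open, it points along the conveyor's -y over the robot-side wall of the chute. Stays where left; friction about 0.12 Nm.
- gate_knob (a point): point on the axis of the gate's upright black knob, 20 mm in diameter, 150 mm from the pivot, from 175 to 220 mm height; this point is at 203 mm. The arm under it is 14 mm wide, 200 mm long, from 155 to 175 mm height.
- gate_pivot (a point): point on the gate's vertical pivot axis, at the height of gate_knob. Conveyor frame: x = -130, y = -30 mm.
- stand: gauge stand, fixed beside the belt on the robot's side: a grey pedestal with a shallow square steel tray on top, 120 x 120 mm outside, walls 5 mm thick, up to 114 mm above the table. Origin: centre of the underside.
- stand_floor (a point): centre of the tray's inner floor (110 x 110 mm), 95 mm above the table.
- bracket1: steel angle bracket, L-shaped: base plate 70 (x) x 40 (y) x 8 mm and an upright wall 70 mm long, 10 mm thick, 40 mm high overall along its +y edge; 180 g, hidden friction. Origin: centre of the underside, z up. On the belt its upright wall stands on the upstream side. Absent (None from the start) in some runs.
- bracket2: steel angle bracket, L-shaped: base plate 70 (x) x 40 (y) x 8 mm and an upright wall 70 mm long, 10 mm thick, 40 mm high overall along its +y edge; 180 g, hidden friction. Origin: centre of the underside, z up. On the belt its upright wall stands on the upstream side. Absent (None from the start) in some runs.
- bracket3: steel angle bracket, L-shaped: base plate 70 (x) x 40 (y) x 8 mm and an upright wall 70 mm long, 10 mm thick, 40 mm high overall along its +y edge; 180 g, hidden friction. Origin: centre of the underside, z up. On the belt its upright wall stands on the upstream side. Absent (None from the start) in some runs.
- bracket4: steel angle bracket, L-shaped: base plate 70 (x) x 40 (y) x 8 mm and an upright wall 70 mm long, 10 mm thick, 40 mm high overall along its +y edge; 180 g, hidden friction. Origin: centre of the underside, z up. On the belt its upright wall stands on the upstream side. Absent (None from the start) in some runs.
- bracket5: steel angle bracket, L-shaped: base plate 70 (x) x 40 (y) x 8 mm and an upright wall 70 mm long, 10 mm thick, 40 mm high overall along its +y edge; 180 g, hidden friction. Origin: centre of the underside, z up. On the belt its upright wall stands on the upstream side. Absent (None from the start) in some runs.
- master: brass setting master standing on the belt among the brackets: foot disc 60 mm in diameter and 22 mm high, with a round neck 28 mm in diameter up to 60 mm; 350 g. Origin: centre of the underside, z up along the neck.
- cleaner: bystander: bottle of cleaner, 56 mm in diameter, 130 mm high. Origin: centre of the underside.
- tape: bystander: roll of tape lying flat, 90 mm in diameter, 24 mm high. Origin: centre of the underside.
- driver: bystander: screwdriver lying on the table, 170 mm long.
- mug: bystander: white mug, 80 mm in diameter, 90 mm high.
- spanner: bystander: wrench lying on the table, 180 mm long.
There are look-alikes about, which are no part of the job. Leave any red look-alike of the bracket3 alone. What is shaped like the bracket4 but green is not meant.

How it is judged:
On the way, in this order (a step that is already met when the one before it is completed fails the run):
1. the collar is locked and the gate is wide open (value of joint collar above 1.48 rad and value of joint gate above 1.25 rad), for 0.2 s.
2. every bracket has dropped into the chute (z of each of bracket1, bracket2, bracket3, bracket4, bracket5 in the frame of conveyor below 0.1 m and y of bracket1 in the frame of conveyor between -0.2 and 0 m and x of bracket1 in the frame of conveyor between -0.12 and 0.12 m and y of bracket2 in the frame of conveyor between -0.2 and 0 m and x of bracket2 in the frame of conveyor between -0.12 and 0.12 m and y of bracket3 in the frame of conveyor between -0.2 and 0 m and x of bracket3 in the frame of conveyor between -0.12 and 0.12 m and y of bracket4 in the frame of conveyor between -0.2 and 0 m and x of bracket4 in the frame of conveyor between -0.12 and 0.12 m and y of bracket5 in the frame of conveyor between -0.2 and 0 m and x of bracket5 in the frame of conveyor between -0.12 and 0.12 m), for 0.2 s.
3. the gate is shut again (value of joint gate below 0.1 rad), for 0.2 s.
At the end, for the whole second after the job is handed in: collar at its locked mark (above 1.48 rad), gate shut (below 0.1 rad), every bracket lying still inside the chute below 100 mm height, the master at rest, upright (within 0.1 rad) on the tray floor, within 35 mm of its centre (all of step 2 and value of joint collar above 1.48 rad and value of joint gate below 0.1 rad and linear speed of each of bracket1, bracket2, bracket3, bracket4, bracket5, master below 0.03 m/s and horizontal distance between master and stand_floor below 0.035 m and z of master in the frame of stand_floor below 0.008 m and angle between master's own z axis and vertical below 0.1 rad); the robot touches nothing.
It fails at once if a bracket is in the chute before the collar is locked (value of joint collar below 1.4 rad and ((z of bracket1 in the frame of conveyor below 0.1 m and y of bracket1 in the frame of conveyor between -0.2 and 0 m and x of bracket1 in the frame of conveyor between -0.12 and 0.12 m) or (z of bracket2 in the frame of conveyor below 0.1 m and y of bracket2 in the frame of conveyor between -0.2 and 0 m and x of bracket2 in the frame of conveyor between -0.12 and 0.12 m) or (z of bracket3 in the frame of conveyor below 0.1 m and y of bracket3 in the frame of conveyor between -0.2 and 0 m and x of bracket3 in the frame of conveyor between -0.12 and 0.12 m) or (z of bracket4 in the frame of conveyor below 0.1 m and y of bracket4 in the frame of conveyor between -0.2 and 0 m and x of bracket4 in the frame of conveyor between -0.12 and 0.12 m) or (z of bracket5 in the frame of conveyor below 0.1 m and y of bracket5 in the frame of conveyor between -0.2 and 0 m and x of bracket5 in the frame of conveyor between -0.12 and 0.12 m))).
It fails at once if a bracket is carried over the chute ((z of bracket1 in the frame of conveyor above 0.2 m and y of bracket1 in the frame of conveyor between -0.2 and 0 m) or (z of bracket2 in the frame of conveyor above 0.2 m and y of bracket2 in the frame of conveyor between -0.2 and 0 m) or (z of bracket3 in the frame of conveyor above 0.2 m and y of bracket3 in the frame of conveyor between -0.2 and 0 m) or (z of bracket4 in the frame of conveyor above 0.2 m and y of bracket4 in the frame of conveyor between -0.2 and 0 m) or (z of bracket5 in the frame of conveyor above 0.2 m and y of bracket5 in the frame of conveyor between -0.2 and 0 m)).
It fails at once if a bystander is moved by more than 40 mm (distance of any of cleaner, tape, driver, mug, spanner from where it was at the start of the episode above 0.04 m).
Of bracket1, bracket2, bracket3, bracket4, bracket5 only 3 to 5 are there at a start; the rules pass over those that are not, and their reading is None.
At some moment in a run one of bracket1, bracket2, bracket3, bracket4, bracket5, master may be knocked a few centimetres aside while the robot is not near it.
It also fails if it takes over 210 s, if anything falls off the work surface, if the arm or the gripper's body presses on something with over 40 N, if the wrist force passes 120 N, or if a joint passes its speed limit or range.

## Robot

A 7-joint arm with a two-finger parallel gripper is mounted at the origin on the work surface. World frame = base frame: x ahead of the robot, y to its left, z up, the work surface at z = 0. Lengths are in m, angles in rad, forces in N, time in s.
With the tool pointing down it reaches from about 0.425 to 0.875 m from the base axis. Payload 4.7 kg.
Tool frame: the origin (TCP) lies midway between the tips of the shut fingers; the grasp point (between the pads) lies 19 mm behind it; z points along the fingers, y is the line along which they close (so a half turn about z gives the same grasp; the last joint's range is limited). The gripper opens to 87 mm and grips with 3 to 60 N. Pads are 19 mm wide; open, the fingers measure 117 mm over their backs; the gripper's body (75 mm by 190 mm) begins 51 mm behind the grasp point.
Start: joints at [-1.156, 0.321, -0.07, 1.45, 0.023, 1.371, -0.057], TCP at [0.254, 0.598, 0.203] pointing down, gripper open.
Joint ranges: [-2.86, 2.86], [-0.3, 2.09], [-1.38, 1.24], [0.06, 2.45], [-1.56, 4.7], [0.09, 2.05], [-2.69, 2.69]. Speed limits (rad/s): [2.57, 2.57, 3.14, 3.14, 3.14, 3.14, 3.14].

## Interface

Orientations are given as [roll, pitch, yaw] about the fixed x, y, z axes, in that order (R = Rz(yaw) Ry(pitch) Rx(roll)).
In Python, from station import status, grab_frame, get_calibration, r, search_frame, place_of gives the robot as it stands.
- The arm moves only by the tool send_rows, never from a script. Its argument "plan" is a list of rows, each a list of 6 numbers: the shift along the tool's x, y, z normalised to -1 to 1, where 1 is 50 cm, then the turn, a rotation vector about the tool's x, y, z normalised to -1 to 1, where 1 is 45 degrees. A call has 1 to 12 rows; each row is the pose to reach, as a shift and turn from the pose commanded when the call began, along the tool's axes at that moment; what a row does not reach only later rows make up. A row lasts 1/12 s, in which the tool goes at most 41.7 mm and 7.16 degrees, less where a joint would pass 70% of its speed; a pose out of reach is approached as far as the arm can. A call with a number of a shift or a turn outside -1 to 1 is refused whole. A call with a gripper value outside its range is refused whole. "claw" is the opening, from 0 (shut) to 1 (fully open), set as the call begins (left out, the last holds). The fingers move at their own pace and stop on an object; the grip force is fixed at half the most. Time passes only in rows, so rows that repeat a pose let the fingers close. It gives the time, the measured TCP pose, the force, the opening and the grip force at its end, in the units of the state.
- status.get_state(): the state, without advancing time (a new reading comes with each control period).
- grab_frame(name): name is "scene" or "top" or "wrist"; returns (picture, depth): 420x560x3 uint8, red, green, blue; 420x560 float32, m along the optical axis (not along the pixel's ray), 0 where there is no reading.
- get_calibration(name): a dict with "fx", "fy", "cx", "cy" (pixels), "distortion" ([k1, k2, p1, p2, k3] as OpenCV has them; the pictures are not rectified), "extrinsics" (4x4, takes a point from camera to world coordinates). Camera axes: x right, y up, looking along -z (the intrinsics and any distortion apply to the point x, -y, -z); pixel columns grow to the right and rows downward; lengths in m; the calibration is good to about 2 mm. A picture is of the moment at which its call begins: read the wrist's pose just before it. get_calibration takes no time and is no camera call; for the wrist camera it gives the pose at the moment of the call.
- r.finish_job(): hands the job in; it is judged then, once.
Trained networks look in the newest picture that a camera, given by its name, has taken for a name from the list of things; names that differ only in an ending like _2 or _b are one class to them, and where a whole thing is asked for, a point or a joint stands for the part that bears it (a point fixed in the world has none). Each returns a list of dicts, best first, with "score" (0 to 1); they miss things now and then, are a little off and sometimes report something else, mostly with a low value. They report only what shows in the picture. A call takes as long as a camera call. They do not tell look-alikes from the thing itself.
- search_frame(camera, name): "at" ([x, y, z] in m, in the coordinates of the camera as it stood for that picture, good to about 4 mm: the middle of the surface that is visible of it).
- place_of(camera, name): "at" ([x, y, z] in m, in the coordinates of the camera as it stood for that picture, good to about 4 mm: a listed point, or the origin of a listed thing).
The state is a dict: "time_s": time; "qpos": joint angles; "dq": joint speeds; "joint_efforts": joint torques, N m; "eef_pos": TCP position; "tcp_rot": TCP orientation; "contact_force": force on the tool from outside, world axes, zero at the start; "moment": the same for the moment, N m; "grip_width": finger opening in m; "grasp_force": force on a finger pad.
Only numpy, scipy, OpenCV 4.12 (cv2) and the standard library are available. Lean on these libraries where they do the work, as an engineer would, in place of code of your own. Each camera call takes 0.05 s, during which the arm holds its last target. There are 200 camera calls.

## Working session

There is one attempt and no reset: what is moved stays moved. The work goes in short steps, Python scripts to look and compute and a tool call to move; the robot and the scene stay as the last step left them, time stands still between calls to the robot, and variables do not carry over. Pictures are saved under pics/ and viewed, at most 14 in all, crops included, and the job is handed in when it is done.

Besides the shell and the picture viewer there is one more tool, called after "Request:" as a command line: name --pt "numbers of a row" for each row, then --argument value for the rest. send_rows: Moves the arm, as the interface text tells. Its arguments: {"type":"object","properties":{"plan":{"type":"array","items":{"type":"array","items":{"type":"number"}}},"claw":{"type":"number"}},"required":["plan"]}

```bash
mkdir -p pics; ls; cat > h.py <<'E'
import numpy as np, cv2
from station import status, grab_frame, get_calibration, r, search_frame, place_of
from scipy.spatial.transform import Rotation as R
def snap(cam,fn=None):
    c=get_calibration(cam); im,d=grab_frame(cam)
    if fn: cv2.imwrite('pics/'+fn,im[:,:,::-1])
    return c,im,d
def w(c,p): E=np.array(c['extrinsics']); return E[:3,:3]@np.array(p)+E[:3,3]
def px(c,d,u,v):
    K=np.array([[c['fx'],0,c['cx']],[0,c['fy'],c['cy']],[0,0,1.]])
    n=cv2.undistortPoints(np.array([[[u,v]]],float),K,np.array(c['distortion']))[0,0]
    z=d[int(v),int(u)]; return w(c,[n[0]*z,-n[1]*z,-z])
def find(cam,c,names,f=place_of,k=6,smin=.2):
    for n in names:
        for o in f(cam,n)[:k]:
            if o['score']>smin: print(cam,n,round(o['score'],2),np.round(w(c,o['at']),3))
def st():
    s=status.get_state(); print({k:np.round(s[k],3).tolist() for k in ('time_s','qpos','eef_pos','tcp_rot','contact_force','grip_width','grasp_force')}); return s
E
python3 - <<'E'
from h import *
st()
for cam in ('scene','top'):
    c,im,d=snap(cam,cam+'1.png')
    print(cam,np.round(c['extrinsics'],3).tolist())
    find(cam,c,['conveyor','collar_tab','collar_axis','gate_knob','gate_pivot','stand_floor','chute_pan','bracket1','master','cleaner','mug','tape','driver','spanner'])
E
```

```text
pics
{'time_s': 0.0, 'qpos': [-1.156, 0.322, -0.07, 1.452, 0.023, 1.371, -0.057], 'eef_pos': [0.253, 0.598, 0.201], 'tcp_rot': [-3.14, 0.0, 2.741], 'contact_force': [-0.222, 0.531, -0.238], 'grip_width': 0.087, 'grasp_force': 0.0}
scene [[-0.677, -0.529, 0.511, 1.149], [0.736, -0.5, 0.457, 0.436], [0.014, 0.686, 0.727, 0.936], [0.0, 0.0, 0.0, 1.0]]
scene conveyor 0.42 [0.569 0.001 0.143]
scene collar_tab 0.93 [ 0.538 -0.402  0.124]
scene collar_axis 0.84 [ 0.558 -0.345  0.119]
scene gate_knob 0.74 [ 0.626 -0.138  0.204]
scene gate_pivot 0.77 [ 0.484 -0.092  0.201]
scene stand_floor 0.58 [0.424 0.169 0.099]
scene chute_pan 0.89 [ 0.607 -0.171  0.014]
scene bracket1 0.97 [0.575 0.165 0.145]
scene bracket1 0.93 [ 0.664 -0.02   0.143]
scene bracket1 0.9 [0.67  0.077 0.139]
scene bracket1 0.87 [ 0.573 -0.002  0.138]
scene bracket1 0.85 [ 0.821 -0.13   0.004]
scene bracket1 0.73 [0.57  0.076 0.145]
scene master 0.93 [0.686 0.157 0.144]
scene cleaner 0.71 [ 0.403 -0.154  0.004]
scene mug 0.77 [ 0.709 -0.381  0.003]
scene tape 0.66 [0.671 0.075 0.14 ]
scene tape 0.64 [ 0.343 -0.243  0.001]
s
[... 545 characters left out ...]
e_pivot 0.5 [ 0.555 -0.345  0.12 ]
top stand_floor 0.86 [0.427 0.176 0.1  ]
top stand_floor 0.39 [ 0.385 -0.018 -0.001]
top chute_pan 0.76 [ 0.608 -0.171  0.012]
top bracket1 0.95 [0.569 0.079 0.139]
top bracket1 0.83 [0.673 0.076 0.136]
top bracket1 0.77 [ 0.665 -0.018  0.137]
top bracket1 0.77 [0.566 0.002 0.142]
top bracket1 0.68 [0.577 0.174 0.141]
top bracket1 0.62 [ 0.821 -0.122 -0.003]
top master 0.8 [0.681 0.16  0.138]
top cleaner 0.76 [ 0.4   -0.153 -0.002]
top mug 0.91 [ 0.711 -0.379 -0.001]
top tape 0.69 [ 0.344 -0.238  0.004]
top driver 0.54 [ 0.389 -0.018  0.002]
top driver 0.48 [ 0.709 -0.378  0.001]
top spanner 0.83 [ 0.37  -0.394 -0.005]
top spanner 0.5 [ 0.39  -0.018  0.003]
```

View pics/top1.png

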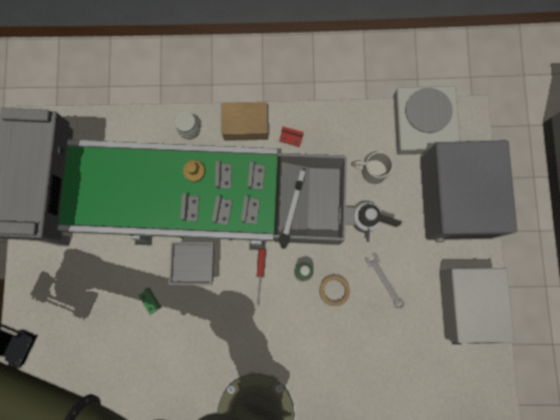

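View pics/scene1.png

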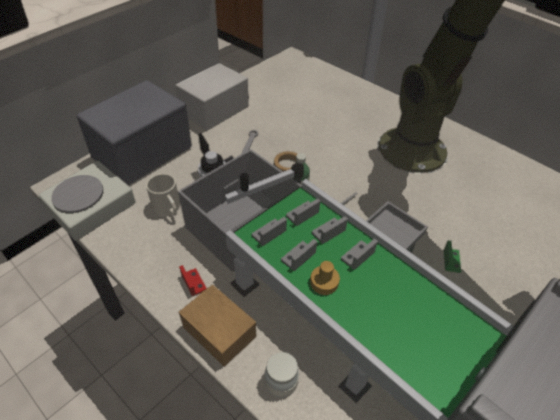

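The top view shows five grey brackets on the belt at about (223,174), (257,175), (190,207), (221,209) and (250,209), with the master at (194,170). The gate and collar are both partly turned. The red (291,136) and green (149,300) look-alikes lie on the table.

```bash
python3 - <<'E'
from h import *
from scipy.optimize import least_squares as ls
C=np.array([[-.04,-.275],[-.13,-.03],[0,-.1],[0,0]]);W=np.array([[.556,-.3445],[.4835,-.0915],[.6075,-.171],[.613,-.066]])
f=lambda p:(C@np.array([[np.cos(p[2]),np.sin(p[2])],[-np.sin(p[2]),np.cos(p[2])]])+p[:2]-W).ravel()
p=ls(f,[.61,-.06,0]).x; print(p,np.round(f(p),4))
def cv(P): c,s=np.cos(p[2]),np.sin(p[2]); return np.round((np.array(P)-p[:2])@np.array([[c,-s],[s,c]]),3)
for n,P in dict(knob=[.626,-.1355],tab=[.535,-.399],stand=[.426,.173],b1=[.572,.0775],b2=[.6715,.0765],b3=[.6645,-.019],b4=[.5695,0],b5=[.576,.17],m=[.6835,.1585],cleaner=[.4,-.153],mug=[.71,-.38]).items(): print(n,cv(P))
c,im,d=snap('top')
for u,v in [(284,241),(300,180),(371,214),(367,235),(110,150),(240,145),(450,200),(440,180),(425,110),(90,30),(75,150)]: 
  print(u,v,np.round(px(c,d,u,v),3))
E
```

```text
[ 0.61375052 -0.06985692 -0.06259654] [ 0.0006  0.0027 -0.0014 -0.0002 -0.      0.0013  0.0008 -0.0039]
knob [ 0.016 -0.065]
tab [-0.058 -0.333]
stand [-0.203  0.231]
b1 [-0.051  0.144]
b2 [0.048 0.15 ]
b3 [0.047 0.054]
b4 [-0.049  0.067]
b5 [-0.053  0.237]
m [0.055 0.232]
cleaner [-0.208 -0.096]
mug [ 0.115 -0.304]
284 241 [ 0.476 -0.091  0.179]
300 180 [ 0.645 -0.139  0.174]
371 214 [ 0.555 -0.341  0.116]
367 235 [ 0.5   -0.335  0.07 ]
110 150 [0.752 0.402 0.142]
240 145 [0.802 0.039 0.001]
450 200 [ 0.58  -0.547  0.172]
440 180 [ 0.636 -0.523  0.174]
425 110 [ 0.875 -0.526  0.073]
90 30 [ 1.587  0.793 -0.697]
75 150 [0.756 0.503 0.137]
```

Request:
send_rows --pt "0 0 -0.08 0 0 0" --pt "0 0 -0.16 0 0 0" --pt "0 0 -0.24 0 0 0" --pt "0 0 -0.24 0 0 0" --claw 0.5

```text
time_s: 1.88
eef_pos: [0.2546, 0.6014, 0.3326]
tcp_rot: [3.127, -0.001, 2.741]
contact_force: [0.0, 0.4, 0.9]
grip_width: 0.0679
grasp_force: 0.0
```

Request:
send_rows --pt "-0.055 -0.058 0 0 0 0.06" --pt "-0.11 -0.117 0 0 0 0.13" --pt "-0.164 -0.175 0 0 0 0.2" --pt "-0.218 -0.233 0 0 0 0.27" --pt "-0.273 -0.292 0 0 0 0.33" --pt "-0.328 -0.35 0 0 0 0.4" --pt "-0.382 -0.408 0 0 0 0.47" --pt "-0.437 -0.467 0 0 0 0.53" --pt "-0.491 -0.525 0 0 0 0.6" --pt "-0.546 -0.583 0 0 0 0.67" --pt "-0.6 -0.642 0 0 0 0.73" --pt "-0.655 -0.7 0 0 0 0.8" --claw 0

```text
time_s: 2.88
eef_pos: [0.4189, 0.1465, 0.3229]
tcp_rot: [3.14, -0.0, 2.11]
contact_force: [0.8, -0.2, -0.3]
grip_width: 0.0008
grasp_force: 0.0
```

```bash
cat >> h.py <<'E'
O=np.array([.61375,-.0699]);TH=-.0626
def c2w(x,y): c,s=np.cos(TH),np.sin(TH); return np.array([O[0]+c*x-s*y,O[1]+s*x+c*y])
def go(xy,z,yaw=TH+np.pi/2,conv=True):
    "normalised row for reaching a conveyor-frame xy, height z, yaw with tool down"
    s=status.get_state(); A=R.from_euler('xyz',s['tcp_rot'])
    p=c2w(*xy) if conv else xy
    t=A.inv().apply(np.r_[p,z]-s['eef_pos'])/.5
    rv=(A.inv()*R.from_euler('xyz',[np.pi,0,yaw])).as_rotvec()/(np.pi/4)
    print(np.round(t,3),np.round(rv,3),'rows',round(np.linalg.norm(t)*12,1))
E
python3 - <<'E'
from h import *
st(); go((-.016,-.349),.30); 
E
```

```text
{'time_s': 2.883, 'qpos': [-0.754, -0.174, 0.309, 1.733, 0.052, 1.573, 0.09], 'eef_pos': [0.419, 0.146, 0.323], 'tcp_rot': [3.14, -0.0, 2.11], 'contact_force': [0.758, -0.22, -0.277], 'grip_width': 0.001, 'grasp_force': 0.0}
[-1.129 -0.31   0.045] [ 0.001 -0.001  0.766] rows 14.1
```

Request:
send_rows --pt "-0.075 -0.02 0 0 0 0.06" --pt "-0.15 -0.04 0 0 0 0.13" --pt "-0.225 -0.06 0 0 0 0.19" --pt "-0.3 -0.08 0 0 0 0.26" --pt "-0.375 -0.1 0 0 0 0.32" --pt "-0.45 -0.12 0 0 0 0.38" --pt "-0.525 -0.14 0 0 0 0.45" --pt "-0.6 -0.16 0 0 0 0.51" --pt "-0.675 -0.18 0 0 0 0.57" --pt "-0.75 -0.2 0 0 0 0.64" --pt "-0.825 -0.225 0 0 0 0.7" --pt "-0.88 -0.24 0 0 0 0.766"

```text
time_s: 3.88
eef_pos: [0.5424, -0.294, 0.3226]
tcp_rot: [3.141, 0.002, 1.506]
contact_force: [-0.2, -0.1, -0.5]
grip_width: 0.0006
grasp_force: 0.0
```

```bash
python3 - <<'E'
from h import *
st(); go((-.016,-.349),.30); go((-.016,-.349),.108)
c,im,d=snap('wrist','w1.png')
find('wrist',c,['collar_tab','collar_axis','gate_knob','gate_pivot'])
E
```

```text
{'time_s': 3.883, 'qpos': [-0.222, 0.284, 0.867, 1.363, -0.214, 1.59, 0.556], 'eef_pos': [0.542, -0.294, 0.323], 'tcp_rot': [3.141, 0.002, 1.506], 'contact_force': [-0.198, -0.108, -0.451], 'grip_width': 0.001, 'grasp_force': 0.0}
[-0.241  0.083  0.046] [ 0.     0.002 -0.002] rows 3.1
[-0.241  0.083  0.43 ] [ 0.     0.002 -0.002] rows 6.0
wrist collar_axis 0.86 [ 0.557 -0.343  0.117]
```

View pics/w1.png

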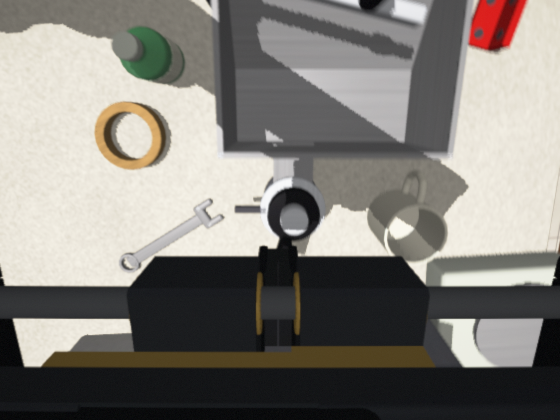

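The wrist view shows the collar at (292,208), the locked bar at (247,208) and the tab pointing down towards (285,245). Next I go down beside the tab.

Request:
send_rows --pt "-0.08 0.03 0.01 0 0 0" --pt "-0.16 0.06 0.03 0 0 0" --pt "-0.241 0.083 0.04 0 0 0" --pt "-0.241 0.083 0.12 0 0 0" --pt "-0.241 0.083 0.2 0 0 0" --pt "-0.241 0.083 0.28 0 0 0" --pt "-0.241 0.083 0.35 0 0 0" --pt "-0.241 0.083 0.4 0 0 0" --pt "-0.241 0.083 0.43 0 0 0" --pt "-0.241 0.083 0.43 0 0 0"

```text
time_s: 4.97
eef_pos: [0.5765, -0.4092, 0.1041]
tcp_rot: [-3.138, -0.005, 1.514]
contact_force: [-0.5, 1.0, 0.5]
grip_width: 0.0004
grasp_force: 0.0
```

```bash
python3 - <<'E'
from h import *
s=st()
# pusher arc: at angle a of collar, tool sits 0.02 behind tab at r=.068
for a in (.3,.6,.9,1.2,1.45,1.571,1.62):
    d=np.array([-np.sin(a),-np.cos(a)]); t=np.array([np.cos(a),-np.sin(a)])
    q=np.array([-.04,-.275])+.068*d+.018*t; print(a,q.round(3)); go(q,.108)
E
```

```text
{'time_s': 4.967, 'qpos': [0.042, 0.612, 0.797, 1.428, -0.442, 1.292, 0.815], 'eef_pos': [0.576, -0.409, 0.104], 'tcp_rot': [-3.138, -0.005, 1.514], 'contact_force': [-0.481, 1.016, 0.471], 'grip_width': 0.0, 'grasp_force': 0.0}
0.3 [-0.043 -0.345]
[-0.008 -0.054 -0.008] [-0.005 -0.006  0.007] rows 0.7
0.6 [-0.064 -0.341]
[-0.    -0.095 -0.007] [-0.005 -0.006  0.007] rows 1.1
0.9 [-0.082 -0.331]
[ 0.02  -0.132 -0.007] [-0.005 -0.006  0.007] rows 1.6
1.2 [-0.097 -0.316]
[ 0.05  -0.162 -0.007] [-0.005 -0.006  0.007] rows 2.0
1.45 [-0.105 -0.301]
[ 0.081 -0.178 -0.007] [-0.005 -0.006  0.007] rows 2.4
1.571 [-0.108 -0.293]
[ 0.097 -0.184 -0.007] [-0.005 -0.006  0.007] rows 2.5
1.62 [-0.109 -0.29 ]
[ 0.104 -0.185 -0.007] [-0.005 -0.006  0.007] rows 2.5
```

Request:
send_rows --pt "-0.012 -0.03 -0.007 0 0 0" --pt "-0.008 -0.054 -0.007 0 0 0" --pt "-0.005 -0.075 -0.007 0 0 0" --pt "0 -0.095 -0.007 0 0 0" --pt "0.01 -0.115 -0.007 0 0 0" --pt "0.02 -0.132 -0.007 0 0 0" --pt "0.035 -0.148 -0.007 0 0 0" --pt "0.05 -0.162 -0.007 0 0 0" --pt "0.066 -0.171 -0.007 0 0 0" --pt "0.085 -0.178 -0.007 0 0 0" --pt "0.1 -0.183 -0.007 0 0 0" --pt "0.108 -0.185 -0.007 0 0 0"

```text
time_s: 5.97
eef_pos: [0.4882, -0.3525, 0.112]
tcp_rot: [3.14, -0.001, 1.512]
contact_force: [-0.1, -0.3, 0.4]
grip_width: 0.0005
grasp_force: 0.0
```

```bash
python3 - <<'E'
from h import *
st()
c,im,d=snap('scene'); cv2.imwrite('pics/s2.png',cv2.resize(im[100:240,120:340,::-1],None,fx=3,fy=3))
find('scene',c,['collar_tab','collar_axis'])
c,im,d=snap('top')
find('top',c,['collar_tab','collar_axis'])
E
```

```text
{'time_s': 5.967, 'qpos': [-0.128, 0.372, 0.874, 1.716, -0.306, 1.196, 0.767], 'eef_pos': [0.488, -0.353, 0.112], 'tcp_rot': [3.14, -0.001, 1.512], 'contact_force': [-0.087, -0.265, 0.431], 'grip_width': 0.0, 'grasp_force': 0.0}
scene collar_tab 0.76 [ 0.537 -0.402  0.122]
scene collar_tab 0.72 [ 0.342 -0.242 -0.001]
scene collar_tab 0.61 [0.423 0.171 0.099]
scene collar_axis 0.85 [ 0.558 -0.343  0.12 ]
scene collar_axis 0.74 [0.577 0.165 0.143]
top collar_axis 0.71 [ 0.553 -0.344  0.121]
top collar_axis 0.51 [ 0.48  -0.093  0.2  ]
```

View pics/s2.png

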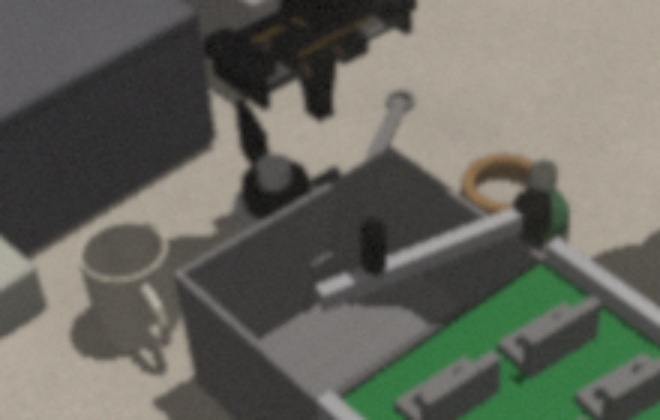

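```bash
python3 - <<'E'
from h import *
def pr(c,P):
    E=np.array(c['extrinsics']);q=E[:3,:3].T@(np.array(P)-E[:3,3]);K=np.array([[c['fx'],0,c['cx']],[0,c['fy'],c['cy']],[0,0,1.]])
    return cv2.projectPoints(np.array([[q[0],-q[1],-q[2]]]),np.zeros(3),np.zeros(3),K,np.array(c['distortion']))[0][0,0].round()
for n in('scene','top'):
    c=get_calibration(n)
    for P in ([.488,-.353,.112],[.537,-.402,.122],[.556,-.344,.118],[.492,-.34,.119]): print(n,P,pr(c,P))
c,im,d=snap('top'); cv2.imwrite('pics/t3.png',cv2.resize(im[150:300,270:470,::-1],None,fx=3,fy=3))
print(im.mean())
E
```

```text
scene [0.488, -0.353, 0.112] [227. 144.]
scene [0.537, -0.402, 0.122] [202. 142.]
scene [0.556, -0.344, 0.118] [211. 155.]
scene [0.492, -0.34, 0.119] [229. 145.]
top [0.488, -0.353, 0.112] [376. 237.]
top [0.537, -0.402, 0.122] [393. 219.]
top [0.556, -0.344, 0.118] [372. 213.]
top [0.492, -0.34, 0.119] [372. 236.]
121.76542800453515
```

View pics/t3.png

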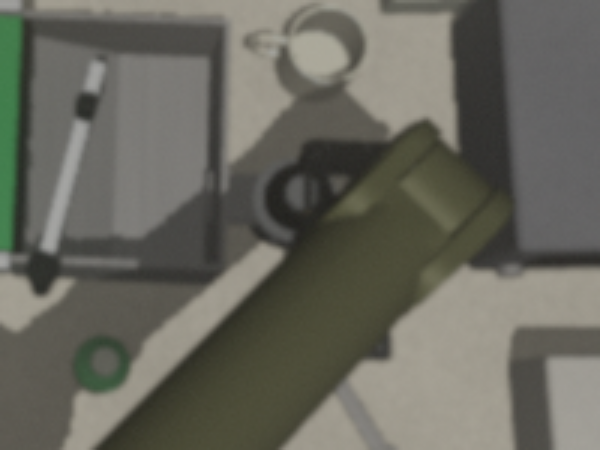

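```bash
python3 - <<'E'
from h import *
c,im,d=snap('scene')
for u,v in [(201,137),(203,142),(205,147),(206,150),(211,155),(226,132),(226,137),(226,140),(228,158),(229,161)]: print(u,v,im[v,u],np.round(px(c,d,u,v),3))
cv2.imwrite('pics/s4.png',cv2.resize(im[90:190,170:270,::-1],None,fx=6,fy=6,interpolation=2))
E
```

```text
201 137 [29 26 26] [ 0.534 -0.408  0.134]
203 142 [27 28 27] [ 0.547 -0.384  0.136]
205 147 [28 27 25] [ 0.552 -0.372  0.128]
206 150 [34 34 31] [ 0.551 -0.37   0.117]
211 155 [84 83 82] [ 0.558 -0.34   0.121]
226 132 [25 23 18] [ 0.493 -0.345  0.162]
226 137 [36 35 33] [ 0.495 -0.344  0.146]
226 140 [116 110 102] [ 0.495 -0.346  0.134]
228 158 [60 56 53] [ 0.498 -0.34   0.073]
229 161 [89 84 84] [ 0.559 -0.264  0.145]
```

View pics/s4.png

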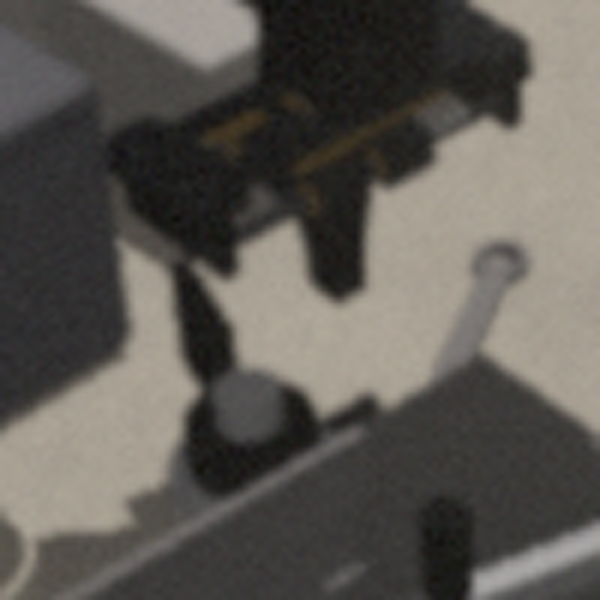

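```bash
python3 - <<'E'
from h import *
s=st(); c,im,d=snap('wrist')
print(np.round(c['extrinsics'],3).tolist())
for v in range(236,300,6): print(v,[ (im[v,u].tolist(),np.round(px(c,d,u,v),3).tolist()) for u in (266,290)])
c,im,d=snap('scene')
for v in range(126,142,2): print(v,[ np.round(px(c,d,u,v),3).tolist() for u in (223,226,229)])
E
```

```text
{'time_s': 6.367, 'qpos': [-0.125, 0.376, 0.874, 1.715, -0.307, 1.195, 0.769], 'eef_pos': [0.488, -0.354, 0.111], 'tcp_rot': [-3.141, 0.001, 1.51], 'contact_force': [0.268, 0.47, -0.283], 'grip_width': 0.001, 'grasp_force': 0.0}
[[0.998, 0.058, 0.016, 0.493], [-0.06, 0.96, 0.274, -0.279], [0.001, -0.274, 0.962, 0.292], [0.0, 0.0, 0.0, 1.0]]
236 [([135, 131, 123], [0.477, -0.386, -0.001]), ([131, 126, 118], [0.498, -0.387, -0.002])]
242 [([128, 125, 115], [0.476, -0.392, -0.002]), ([127, 122, 114], [0.497, -0.392, -0.001])]
248 [([11, 12, 13], [0.484, -0.343, 0.134]), ([9, 10, 11], [0.495, -0.344, 0.132])]
254 [([14, 14, 14], [0.484, -0.343, 0.139]), ([10, 10, 13], [0.495, -0.344, 0.14])]
260 [([12, 14, 15], [0.484, -0.343, 0.146]), ([12, 14, 16], [0.495, -0.344, 0.146])]
266 [([15, 15, 16], [0.484, -0.344, 0.151]), ([11, 9, 11], [0.494, -0.344, 0.153])]
272 [([16, 19, 18], [0.484, -0.345, 0.156]), ([17, 18, 18], [0.494, -0.346, 0.155])]
278 [([17, 19, 20], [0.484, -0.345, 0.161]), ([18, 19, 20], [0.494, -0.346, 0.161])]
284 [([17, 18, 19], [0.485, -0.345, 0.166]), ([16, 18, 18], [0.494, -0.346, 0.166])]
290 [([43, 46, 47], [0.488, -0.321, 0.214]), ([47, 48, 50], [0.493, -0.322, 0.214])]
296 [([50, 52, 53], [0.488, -0.323, 0.215]), ([51, 53, 54], [0.493, -0.323, 0.216])]
126 [[0.523, -0.321, 0.211], [0.491, -0.345, 0.181], [0.484, -0.342, 0.179]]
128 [[0.506, -0.342, 0.184], [0.492, -0.345, 0.175], [0.48, -0.346, 0.168]]
130 [[0.5, -0.35, 0.17], [0.492, -0.347, 0.167], [0.483, -0.343, 0.164]]
132 [[0.501, -0.349, 0.164], [0.493, -0.346, 0.161], [0.484, -0.343, 0.158]]
134 [[0.497, -0.354, 0.152], [0.493, -0.346, 0.154], [0.486, -0.342, 0.153]]
136 [[0.5, -0.352, 0.148], [0.494, -0.346, 0.148], [0.483, -0.346, 0.142]]
138 [[0.499, -0.354, 0.139], [0.494, -0.346, 0.141], [0.482, -0.347, 0.133]]
140 [[0.395, -0.481, 0.003], [0.493, -0.348, 0.132], [0.38, -0.469, 0.001]]
```

Request:
send_rows --pt "0 0 -0.08 0 0 0" --pt "0 0 -0.12 0 0 0" --pt "-0.04 0.06 -0.12 0 0 0" --pt "-0.08 0.12 -0.12 0 0 0" --pt "-0.12 0.19 -0.12 0 0 0" --pt "-0.12 0.19 -0.06 0 0 0" --pt "-0.12 0.19 0 0 0 0" --pt "-0.12 0.19 0.05 0 0 0" --pt "-0.12 0.19 0.05 0 0 0"

```text
time_s: 7.22
eef_pos: [0.5761, -0.4169, 0.0792]
tcp_rot: [-3.132, -0.005, 1.51]
contact_force: [-0.9, 0.8, -1.1]
grip_width: 0.0003
grasp_force: 0.0
```

```bash
sed -i 's/np.r_\[p,z\]/np.r_[p,z-.02]/' h.py; python3 - <<'E'
from h import *
s=st()
for a in (.3,.6,.9,1.2,1.45,1.571,1.62):
    d=np.array([-np.sin(a),-np.cos(a)]); t=np.array([np.cos(a),-np.sin(a)])
    q=np.array([-.04,-.275])+.068*d+.018*t; print(a,q.round(3)); go(q,.105)
E
```

```text
{'time_s': 7.217, 'qpos': [0.054, 0.649, 0.799, 1.434, -0.469, 1.266, 0.835], 'eef_pos': [0.576, -0.417, 0.079], 'tcp_rot': [-3.132, -0.005, 1.51], 'contact_force': [-0.928, 0.759, -1.136], 'grip_width': 0.0, 'grasp_force': 0.0}
0.3 [-0.043 -0.345]
[ 0.007 -0.054 -0.011] [-0.012 -0.006  0.003] rows 0.7
0.6 [-0.064 -0.341]
[ 0.015 -0.095 -0.011] [-0.012 -0.006  0.003] rows 1.2
0.9 [-0.082 -0.331]
[ 0.035 -0.132 -0.01 ] [-0.012 -0.006  0.003] rows 1.6
1.2 [-0.097 -0.316]
[ 0.065 -0.162 -0.01 ] [-0.012 -0.006  0.003] rows 2.1
1.45 [-0.105 -0.301]
[ 0.096 -0.179 -0.01 ] [-0.012 -0.006  0.003] rows 2.4
1.571 [-0.108 -0.293]
[ 0.112 -0.184 -0.009] [-0.012 -0.006  0.003] rows 2.6
1.62 [-0.109 -0.29 ]
[ 0.119 -0.186 -0.009] [-0.012 -0.006  0.003] rows 2.6
```

Request:
send_rows --pt "0.003 -0.03 -0.005 0 0 0" --pt "0.007 -0.054 -0.005 0 0 0" --pt "0.01 -0.075 -0.005 0 0 0" --pt "0.015 -0.095 -0.005 0 0 0" --pt "0.025 -0.115 -0.005 0 0 0" --pt "0.035 -0.132 -0.005 0 0 0" --pt "0.05 -0.148 -0.005 0 0 0" --pt "0.065 -0.162 -0.005 0 0 0" --pt "0.081 -0.171 -0.005 0 0 0" --pt "0.1 -0.179 -0.005 0 0 0" --pt "0.115 -0.184 -0.005 0 0 0" --pt "0.122 -0.186 -0.005 0 0 0"

```text
time_s: 8.22
eef_pos: [0.4907, -0.355, 0.0898]
tcp_rot: [3.138, 0.006, 1.511]
contact_force: [4.6, -12.9, -5.3]
grip_width: 0.0003
grasp_force: 6.2
```

```bash
python3 - <<'E'
from h import *
st(); c,im,d=snap('scene'); find('scene',c,['collar_tab','collar_axis'])
for u,v in [(201,137),(203,142),(205,147)]: print(u,v,im[v,u],np.round(px(c,d,u,v),3))
E
```

```text
{'time_s': 8.217, 'qpos': [-0.13, 0.406, 0.882, 1.735, -0.337, 1.155, 0.788], 'eef_pos': [0.491, -0.355, 0.09], 'tcp_rot': [3.138, 0.006, 1.511], 'contact_force': [4.621, -12.873, -5.332], 'grip_width': 0.0, 'grasp_force': 6.159}
scene collar_tab 0.64 [ 0.498 -0.338  0.124]
scene collar_axis 0.59 [ 0.556 -0.346  0.12 ]
201 137 [43 42 38] [ 0.578 -0.348  0.191]
203 142 [162 157 143] [ 0.448 -0.52   0.004]
205 147 [172 164 151] [ 0.457 -0.5   -0.   ]
```

Tab at (0.498, -0.338) with 13 N against the stop, so the collar is locked. Next is the gate knob.

Request:
send_rows --pt "-0.03 0 0 0 0 0" --pt "-0.03 0 -0.08 0 0 0" --pt "-0.03 0 -0.16 0 0 0" --pt "-0.03 0 -0.24 0 0 0" --pt "-0.03 0 -0.32 0 0 0" --pt "0.03 0.04 -0.36 0 0 0" --pt "0.1 0.07 -0.36 0 0 0" --pt "0.17 0.1 -0.36 0 0 0" --pt "0.24 0.14 -0.36 0 0 0" --pt "0.31 0.18 -0.36 0 0 0" --pt "0.38 0.21 -0.36 0 0 0" --pt "0.38 0.21 -0.36 0 0 0" --claw 0.55

```text
time_s: 9.37
eef_pos: [0.61, -0.1571, 0.2669]
tcp_rot: [-3.14, -0.006, 1.526]
contact_force: [0.0, 1.9, -0.6]
grip_width: 0.0477
grasp_force: 0.0
```

```bash
python3 - <<'E'
from h import *
st(); c,im,d=snap('wrist','w5.png'); find('wrist',c,['gate_knob','gate_pivot','collar_tab','collar_axis'])
go((.016,-.065),.28); go((.016,-.065),.184)
E
```

```text
{'time_s': 9.367, 'qpos': [-0.438, 0.329, 0.848, 1.427, -0.25, 1.498, 0.356], 'eef_pos': [0.61, -0.157, 0.267], 'tcp_rot': [-3.14, -0.006, 1.526], 'contact_force': [0.02, 1.863, -0.559], 'grip_width': 0.048, 'grasp_force': 0.0}
wrist gate_knob 0.83 [ 0.627 -0.136  0.199]
wrist gate_pivot 0.72 [ 0.487 -0.093  0.196]
[0.073 0.037 0.017] [-0.001  0.001  0.   ] rows 1.0
[0.073 0.037 0.209] [-0.001  0.001  0.   ] rows 2.7
```

Request:
send_rows --pt "0.04 0.02 0 0 0 0" --pt "0.073 0.037 0 0 0 0" --pt "0.073 0.037 0.06 0 0 0" --pt "0.073 0.037 0.12 0 0 0" --pt "0.073 0.037 0.17 0 0 0" --pt "0.073 0.037 0.2 0 0 0" --pt "0.073 0.037 0.205 0 0 0" --pt "0.073 0.037 0.205 0 0 0"

```text
time_s: 10.28
eef_pos: [0.626, -0.134, 0.1652]
tcp_rot: [-3.14, -0.0, 1.51]
contact_force: [1.0, -0.5, 0.1]
grip_width: 0.0477
grasp_force: 0.0
```

Request:
send_rows --pt "0 0 0 0 0 0" --pt "0 0 0 0 0 0" --pt "0 0 0 0 0 0" --pt "0 0 0 0 0 0" --pt "0 0 0 0 0 0" --claw 0

```text
time_s: 10.7
eef_pos: [0.6271, -0.1343, 0.1668]
tcp_rot: [3.14, -0.0, 1.511]
contact_force: [0.1, 1.0, -0.2]
grip_width: 0.0223
grasp_force: 0.0
```

```bash
python3 - <<'E'
from h import *
st()
for a in (.24,.5,.75,1.,1.25,1.5,1.571): go((-.13+.15*np.cos(a),-.03-.15*np.sin(a)),.184)
E
```

```text
{'time_s': 10.7, 'qpos': [-0.456, 0.402, 0.815, 1.55, -0.299, 1.318, 0.334], 'eef_pos': [0.627, -0.134, 0.167], 'tcp_rot': [3.14, -0.0, 1.511], 'contact_force': [0.112, 1.011, -0.23], 'grip_width': 0.022, 'grasp_force': 0.0}
[-0.004 -0.003  0.006] [ 0.002 -0.     0.003] rows 0.1
[-0.077 -0.032  0.006] [ 0.002 -0.     0.003] rows 1.0
[-0.137 -0.076  0.006] [ 0.002 -0.     0.003] rows 1.9
[-0.185 -0.133  0.006] [ 0.002 -0.     0.003] rows 2.7
[-0.217 -0.201  0.005] [ 0.002 -0.     0.003] rows 3.5
[-0.232 -0.274  0.005] [ 0.002 -0.     0.003] rows 4.3
[-0.232 -0.295  0.005] [ 0.002 -0.     0.003] rows 4.5
```

Request:
send_rows --pt "0 0 0 0 0 0" --pt "0 0 0 0 0 0" --pt "-0.038 -0.013 0 0 0 0" --pt "-0.077 -0.032 0 0 0 0" --pt "-0.108 -0.052 0 0 0 0" --pt "-0.137 -0.076 0 0 0 0" --pt "-0.162 -0.103 0 0 0 0" --pt "-0.185 -0.133 0 0 0 0" --pt "-0.202 -0.166 0 0 0 0" --pt "-0.217 -0.201 0 0 0 0" --pt "-0.227 -0.237 0 0 0 0" --pt "-0.232 -0.274 0 0 0 0"

```text
time_s: 11.7
eef_pos: [0.4826, -0.2476, 0.1666]
tcp_rot: [3.137, 0.007, 1.505]
contact_force: [2.4, -5.5, -0.4]
grip_width: 0.0191
grasp_force: 30.0
```

Request:
send_rows --pt "0 -0.006 0 0 0 0" --pt "0 -0.006 0 0 0 0" --pt "0 -0.006 0 0 0 0"

```text
time_s: 11.95
eef_pos: [0.4788, -0.2474, 0.1666]
tcp_rot: [3.14, 0.007, 1.506]
contact_force: [0.7, -11.2, -3.2]
grip_width: 0.0189
grasp_force: 30.0
```

Request:
send_rows --pt "0 0 0 0 0 0" --pt "0 0 0 0 0 0" --pt "0 0 -0.07 0 0 0" --pt "0 0 -0.14 0 0 0" --pt "0.04 0 -0.2 0 0 0" --pt "0.1 0 -0.2 0 0 0" --pt "0.1 0 -0.2 0 0 0" --claw 0.5

```text
time_s: 12.53
eef_pos: [0.4853, -0.1849, 0.2677]
tcp_rot: [3.139, -0.005, 1.519]
contact_force: [1.5, 0.6, -0.7]
grip_width: 0.0432
grasp_force: 0.0
```

```bash
python3 - <<'E'
from h import *
st(); 
for cam in('scene','wrist','top'):
    c,im,d=snap(cam,'g_'+cam+'.png'); find(cam,c,['gate_knob','gate_pivot','collar_tab','bracket1','master','cleaner'],smin=.5)
E
```

```text
{'time_s': 12.533, 'qpos': [-0.533, -0.01, 0.854, 1.696, 0.002, 1.451, 0.27], 'eef_pos': [0.485, -0.185, 0.268], 'tcp_rot': [3.139, -0.005, 1.519], 'contact_force': [1.463, 0.641, -0.718], 'grip_width': 0.043, 'grasp_force': 0.0}
scene gate_knob 0.97 [ 0.479 -0.246  0.205]
scene gate_pivot 0.84 [ 0.483 -0.092  0.199]
scene gate_pivot 0.73 [0.572 0.078 0.142]
scene collar_tab 0.82 [ 0.494 -0.338  0.124]
scene bracket1 0.84 [0.57  0.078 0.142]
scene bracket1 0.8 [0.668 0.074 0.14 ]
scene bracket1 0.79 [ 0.823 -0.126  0.004]
scene bracket1 0.76 [ 0.662 -0.02   0.142]
scene bracket1 0.73 [0.577 0.168 0.143]
scene bracket1 0.67 [ 0.368 -0.397  0.001]
scene master 0.92 [0.684 0.16  0.143]
scene cleaner 0.54 [ 0.398 -0.149  0.008]
wrist gate_knob 0.84 [ 0.477 -0.242  0.199]
wrist gate_pivot 0.82 [ 0.485 -0.094  0.199]
wrist cleaner 0.9 [ 0.403 -0.153 -0.001]
top gate_pivot 0.61 [ 0.478 -0.089  0.204]
top gate_pivot 0.55 [0.57  0.001 0.14 ]
top collar_tab 0.71 [ 0.491 -0.334  0.117]
top bracket1 0.93 [ 0.665 -0.013  0.14 ]
top bracket1 0.88 [0.574 0.173 0.143]
top bracket1 0.7 [0.566 0.079 0.136]
top bracket1 0.67 [0.669 0.077 0.138]
top bracket1 0.66 [ 0.567 -0.     0.14 ]
top bracket1 0.56 [ 0.819 -0.125 -0.004]
top master 0.86 [0.683 0.16  0.137]
top master 0.6 [ 0.615 -0.067  0.   ]
top cleaner 0.66 [ 0.37  -0.397 -0.004]
top cleaner 0.57 [ 0.4  -0.15  0.  ]
```

View pics/g_scene.png

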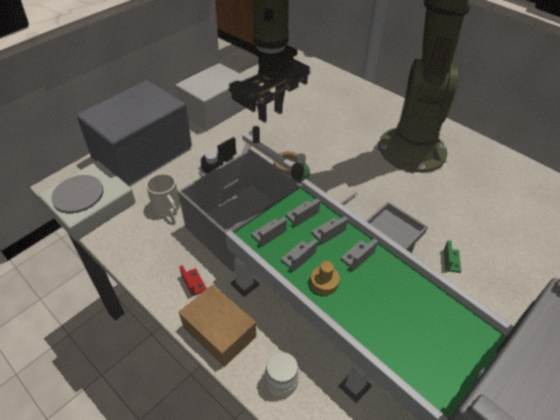

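The gate is wide open (knob at 0.479, -0.246) and the collar is at its mark. Next I fetch the master, measuring it from above on the way.

```bash
python3 - <<'E'
from h import *
go((.055,.20),.285)
E
```

```text
[0.658 0.358 0.002] [ 0.    -0.     0.004] rows 9.0
```

Request:
send_rows --pt "0.066 0.036 0 0 0 0" --pt "0.132 0.072 0 0 0 0" --pt "0.197 0.107 0 0 0 0" --pt "0.263 0.143 0 0 0 0" --pt "0.329 0.179 0 0 0 0" --pt "0.395 0.215 0 0 0 0" --pt "0.461 0.251 0 0 0 0" --pt "0.526 0.286 0 0 0 0" --pt "0.592 0.322 0 0 0 0" --pt "0.658 0.358 0 0 0 0" --pt "0.658 0.358 0 0 0 0" --pt "0.658 0.358 0 0 0 0" --claw 0.7

```text
time_s: 14.58
eef_pos: [0.6815, 0.1296, 0.2639]
tcp_rot: [-3.139, 0.001, 1.516]
contact_force: [0.9, -0.4, -0.6]
grip_width: 0.061
grasp_force: 0.0
```

```bash
python3 - <<'E'
from h import *
st(); c,im,d=snap('wrist','w6.png'); find('wrist',c,['master','bracket1'],smin=.5)
import itertools
c,im,d=snap('scene'); find('scene',c,['master'],smin=.5)
go((.055,.232),.285); go((.055,.232),.167)
E
```

```text
{'time_s': 14.583, 'qpos': [-0.68, 0.455, 0.674, 1.246, -0.277, 1.534, -0.101], 'eef_pos': [0.681, 0.13, 0.264], 'tcp_rot': [-3.139, 0.001, 1.516], 'contact_force': [0.877, -0.41, -0.588], 'grip_width': 0.061, 'grasp_force': 0.0}
wrist master 0.94 [0.685 0.157 0.139]
wrist bracket1 0.87 [0.671 0.072 0.141]
wrist bracket1 0.72 [ 0.667 -0.019  0.138]
wrist bracket1 0.71 [0.569 0.076 0.143]
wrist bracket1 0.66 [0.58  0.166 0.136]
scene master 0.65 [0.685 0.159 0.144]
[ 0.069 -0.     0.004] [ 0.001 -0.     0.   ] rows 0.8
[ 0.068 -0.001  0.24 ] [ 0.001 -0.     0.   ] rows 3.0
```

View pics/w6.png

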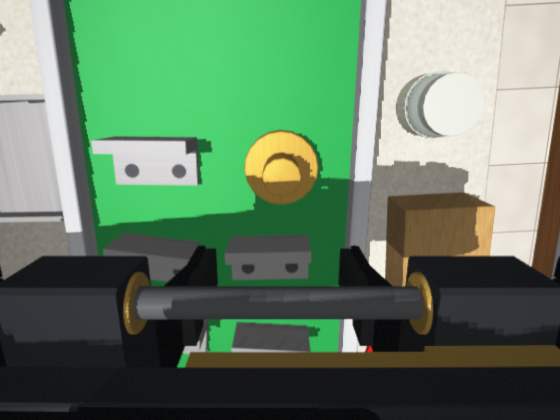

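Master's neck is at (281,170), centred between the fingers. Now descend on it and grip.

Request:
send_rows --pt "0.04 0 0 0 0 0" --pt "0.066 0.002 0 0 0 0" --pt "0.066 0.002 0.06 0 0 0" --pt "0.066 0.002 0.12 0 0 0" --pt "0.066 0.002 0.17 0 0 0" --pt "0.066 0.002 0.21 0 0 0" --pt "0.066 0.002 0.235 0 0 0" --pt "0.066 0.002 0.235 0 0 0"

```text
time_s: 15.5
eef_pos: [0.6823, 0.159, 0.1455]
tcp_rot: [-3.137, 0.001, 1.511]
contact_force: [-1.2, -0.1, 0.2]
grip_width: 0.061
grasp_force: 0.0
```

Request:
send_rows --pt "0 0 0 0 0 0" --pt "0 0 0 0 0 0" --pt "0 0 0 0 0 0" --pt "0 0 0 0 0 0" --pt "0 0 0 0 0 0" --pt "0 0 0 0 0 0" --pt "0 0 0 0 0 0" --claw 0

```text
time_s: 16.08
eef_pos: [0.685, 0.1589, 0.1493]
tcp_rot: [3.14, -0.0, 1.511]
contact_force: [1.4, -0.4, 1.3]
grip_width: 0.0273
grasp_force: 30.0
```

Request:
send_rows --pt "0 0 -0.06 0 0 0" --pt "0 0 -0.12 0 0 0" --pt "0 0 -0.18 0 0 0" --pt "0 0 -0.2 0 0 0" --pt "0 0 -0.2 0 0 0"

```text
time_s: 16.5
eef_pos: [0.6857, 0.1587, 0.2513]
tcp_rot: [3.137, -0.001, 1.511]
contact_force: [-0.3, 0.3, -4.7]
grip_width: 0.0272
grasp_force: 30.0
```

```bash
python3 - <<'E'
from h import *
st(); c,im,d=snap('wrist','w7.png'); find('wrist',c,['master'],smin=.5)
c,im,d=snap('scene'); find('scene',c,['master','stand_floor'],smin=.4)
go((.426,.173),.27,conv=False);go((.426,.173),.125,conv=False)
E
```

```text
{'time_s': 16.5, 'qpos': [-0.708, 0.474, 0.665, 1.246, -0.287, 1.51, -0.142], 'eef_pos': [0.686, 0.159, 0.251], 'tcp_rot': [3.137, -0.001, 1.511], 'contact_force': [-0.304, 0.293, -4.664], 'grip_width': 0.027, 'grasp_force': 30.0}
wrist master 0.61 [0.686 0.157 0.241]
scene master 0.94 [0.684 0.159 0.241]
scene stand_floor 0.61 [0.425 0.169 0.099]
[-0.003 -0.515 -0.007] [-0.006  0.002  0.003] rows 6.2
[-0.002 -0.514  0.283] [-0.006  0.002  0.003] rows 7.0
```

Request:
send_rows --pt "0 -0.06 0 0 0 0" --pt "0 -0.12 0 0 0 0" --pt "0 -0.18 0 0 0 0" --pt "0 -0.24 0 0 0 0" --pt "0 -0.3 0 0 0 0" --pt "0 -0.36 0 0 0 0" --pt "0 -0.42 0 0 0 0" --pt "0 -0.48 0 0 0 0" --pt "0 -0.515 0 0 0 0" --pt "0 -0.515 0 0 0 0" --pt "0 -0.515 0 0 0 0"

```text
time_s: 17.67
eef_pos: [0.4262, 0.1744, 0.2478]
tcp_rot: [-3.141, -0.0, 1.513]
contact_force: [1.5, -0.8, -4.5]
grip_width: 0.0274
grasp_force: 30.0
```

```bash
python3 - <<'E'
from h import *
st(); c,im,d=snap('wrist','w8.png'); find('wrist',c,['master','stand_floor'],smin=.3)
go((.426,.173),.127,conv=False)
E
```

```text
{'time_s': 17.667, 'qpos': [-1.062, -0.147, 0.561, 1.843, 0.078, 1.425, -0.576], 'eef_pos': [0.426, 0.174, 0.248], 'tcp_rot': [-3.141, -0.0, 1.513], 'contact_force': [1.462, -0.837, -4.477], 'grip_width': 0.027, 'grasp_force': 30.0}
wrist master 0.72 [0.428 0.173 0.234]
wrist stand_floor 0.59 [0.43  0.169 0.096]
[-0.002 -0.004  0.282] [0.    0.001 0.002] rows 3.4
```

Request:
send_rows --pt "0 0 0.06 0 0 0" --pt "0 0 0.12 0 0 0" --pt "0 0 0.18 0 0 0" --pt "0 0 0.22 0 0 0" --pt "0 0 0.25 0 0 0" --pt "0 0 0.265 0 0 0" --pt "0 0 0.275 0 0 0" --pt "0 0 0.282 0 0 0" --pt "0 0 0.285 0 0 0" --pt "0 0 0.285 0 0 0"

```text
time_s: 18.65
eef_pos: [0.4279, 0.1745, 0.1066]
tcp_rot: [3.141, -0.0, 1.511]
contact_force: [-0.5, 0.3, -4.2]
grip_width: 0.0275
grasp_force: 30.0
```

```bash
python3 - <<'E'
from h import *
st(); c,im,d=snap('scene'); find('scene',c,['master'],smin=.3)
E
```

```text
{'time_s': 18.65, 'qpos': [-1.049, -0.028, 0.602, 2.04, 0.017, 1.123, -0.515], 'eef_pos': [0.428, 0.175, 0.107], 'tcp_rot': [3.141, -0.0, 1.511], 'contact_force': [-0.481, 0.319, -4.2], 'grip_width': 0.027, 'grasp_force': 30.0}
scene master 0.68 [0.425 0.174 0.102]
```

Request:
send_rows --pt "0 0 0.004 0 0 0" --pt "0 0 0.004 0 0 0" --pt "0 0 0.004 0 0 0"

```text
time_s: 19.0
eef_pos: [0.4273, 0.1744, 0.1043]
tcp_rot: [3.141, -0.0, 1.511]
contact_force: [-0.2, 0.1, -3.6]
grip_width: 0.0274
grasp_force: 30.0
```

Request:
send_rows --pt "0 0 0.004 0 0 0" --pt "0 0 0.004 0 0 0" --pt "0 0 0.004 0 0 0"

```text
time_s: 19.25
eef_pos: [0.4274, 0.1745, 0.1042]
tcp_rot: [-3.141, -0.001, 1.511]
contact_force: [-5.8, -3.2, 12.4]
grip_width: 0.0272
grasp_force: 30.0
```

Request:
send_rows --pt "0 0 -0.002 0 0 0" --pt "0 0 -0.002 0 0 0" --pt "0 0 -0.002 0 0 0" --pt "0 0 -0.002 0 0 0" --pt "0 0 -0.06 0 0 0" --pt "0 0 -0.14 0 0 0" --pt "0 0 -0.22 0 0 0" --pt "0 0 -0.3 0 0 0" --pt "0 0 -0.32 0 0 0" --pt "0 0 -0.32 0 0 0" --claw 0.7

```text
time_s: 20.08
eef_pos: [0.4294, 0.1754, 0.2657]
tcp_rot: [3.136, -0.005, 1.511]
contact_force: [0.4, 0.9, -0.5]
grip_width: 0.0609
grasp_force: 0.0
```

```bash
python3 - <<'E'
from h import *
st(); 
for cam in ('scene','wrist'):
  c,im,d=snap(cam,'p_%s.png'%cam); find(cam,c,['master','stand_floor','bracket1'],smin=.4)
go((-.052,.30),.25); go((-.052,.30),.146)
E
```

```text
{'time_s': 20.083, 'qpos': [-1.067, -0.153, 0.562, 1.812, 0.081, 1.453, -0.58], 'eef_pos': [0.429, 0.175, 0.266], 'tcp_rot': [3.136, -0.005, 1.511], 'contact_force': [0.402, 0.879, -0.514], 'grip_width': 0.061, 'grasp_force': 0.0}
scene master 0.8 [0.425 0.175 0.099]
scene stand_floor 0.89 [0.425 0.168 0.099]
scene stand_floor 0.5 [ 0.557 -0.346  0.117]
scene bracket1 0.96 [0.574 0.003 0.141]
scene bracket1 0.95 [0.321 0.315 0.002]
scene bracket1 0.85 [0.668 0.074 0.144]
scene bracket1 0.77 [0.578 0.165 0.144]
scene bracket1 0.64 [ 0.661 -0.02   0.14 ]
scene bracket1 0.58 [ 0.822 -0.125  0.003]
wrist master 0.83 [0.427 0.174 0.095]
wrist bracket1 0.97 [0.58  0.166 0.135]
wrist bracket1 0.63 [0.671 0.074 0.142]
[0.136 0.3   0.061] [-0.002  0.002  0.003] rows 4.0
[0.136 0.301 0.269] [-0.002  0.002  0.003] rows 5.1
```

View pics/p_scene.png

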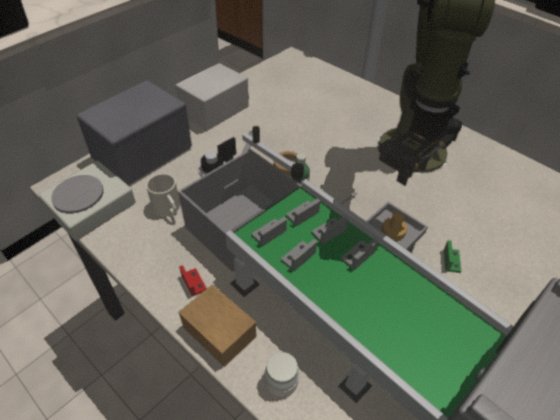

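Master stands upright in the tray at (398,225). Now behind the near column, at conveyor (-0.052, 0.30), to push it.

Request:
send_rows --pt "0.034 0.075 0 0 0 0" --pt "0.068 0.15 0 0 0 0" --pt "0.102 0.225 0 0 0 0" --pt "0.136 0.301 0 0 0 0" --pt "0.136 0.301 0.06 0 0 0" --pt "0.136 0.301 0.12 0 0 0" --pt "0.136 0.301 0.18 0 0 0" --pt "0.136 0.301 0.23 0 0 0" --pt "0.136 0.301 0.262 0 0 0" --pt "0.136 0.301 0.262 0 0 0" --pt "0.136 0.301 0.262 0 0 0" --claw 0.3

```text
time_s: 21.4
eef_pos: [0.5809, 0.2329, 0.13]
tcp_rot: [-3.14, 0.002, 1.511]
contact_force: [0.1, 0.6, 1.7]
grip_width: 0.026
grasp_force: 0.0
```

```bash
python3 - <<'E'
from h import *
st(); go((-.052,.1),.148); go((-.052,-.03),.148)
E
```

```text
{'time_s': 21.4, 'qpos': [-0.948, 0.361, 0.655, 1.627, -0.229, 1.234, -0.307], 'eef_pos': [0.581, 0.233, 0.13], 'tcp_rot': [-3.14, 0.002, 1.511], 'contact_force': [0.141, 0.624, 1.652], 'grip_width': 0.026, 'grasp_force': 0.0}
[-0.4   -0.002  0.005] [-0.002  0.002  0.003] rows 4.8
[-0.66  -0.002  0.005] [-0.002  0.002  0.003] rows 7.9
```

Request:
send_rows --pt "-0.03 0 0 0 0 0" --pt "-0.06 0 0 0 0 0" --pt "-0.08 0 0 0 0 0" --pt "-0.1 0 0 0 0 0" --pt "-0.12 0 0 0 0 0" --pt "-0.14 0 0 0 0 0" --pt "-0.16 0 0 0 0 0" --pt "-0.18 0 0 0 0 0" --pt "-0.2 0 0 0 0 0" --pt "-0.22 0 0 0 0 0" --pt "-0.24 0 0 0 0 0" --pt "-0.26 0 0 0 0 0"

```text
time_s: 22.4
eef_pos: [0.574, 0.1045, 0.1316]
tcp_rot: [3.141, -0.003, 1.512]
contact_force: [1.0, 7.1, 3.9]
grip_width: 0.026
grasp_force: 3.3
```

Request:
send_rows --pt "-0.02 0 0 0 0 0" --pt "-0.04 0 0 0 0 0" --pt "-0.06 0 0 0 0 0" --pt "-0.08 0 0 0 0 0" --pt "-0.1 0 0 0 0 0" --pt "-0.12 0 0 0 0 0" --pt "-0.14 0 0 0 0 0" --pt "-0.16 0 0 0 0 0" --pt "-0.18 0 0 0 0 0" --pt "-0.19 0 0 0 0 0"

```text
time_s: 23.23
eef_pos: [0.5681, 0.0079, 0.1315]
tcp_rot: [3.141, -0.001, 1.51]
contact_force: [0.5, 5.0, 5.3]
grip_width: 0.0258
grasp_force: 2.8
```

```bash
python3 - <<'E'
from h import *
st(); c,im,d=snap('scene','q1.png'); find('scene',c,['bracket1','gate_knob'],smin=.4)
go((-.052,.1),.148); go((-.052,-.03),.148)
E
```

```text
{'time_s': 23.233, 'qpos': [-0.731, 0.236, 0.771, 1.776, -0.177, 1.2, 0.03], 'eef_pos': [0.568, 0.008, 0.132], 'tcp_rot': [3.141, -0.001, 1.51], 'contact_force': [0.503, 4.978, 5.303], 'grip_width': 0.026, 'grasp_force': 2.835}
scene bracket1 0.96 [0.32  0.315 0.002]
scene bracket1 0.94 [0.668 0.074 0.142]
scene bracket1 0.88 [ 0.664 -0.021  0.141]
scene bracket1 0.84 [ 0.821 -0.125  0.007]
scene bracket1 0.62 [ 0.571 -0.114  0.074]
scene bracket1 0.5 [ 0.565 -0.027  0.143]
scene gate_knob 0.79 [ 0.48  -0.243  0.204]
[ 0.052 -0.002  0.005] [-0.001  0.002  0.002] rows 0.6
[-0.208 -0.002  0.006] [-0.001  0.002  0.002] rows 2.5
```

View pics/q1.png

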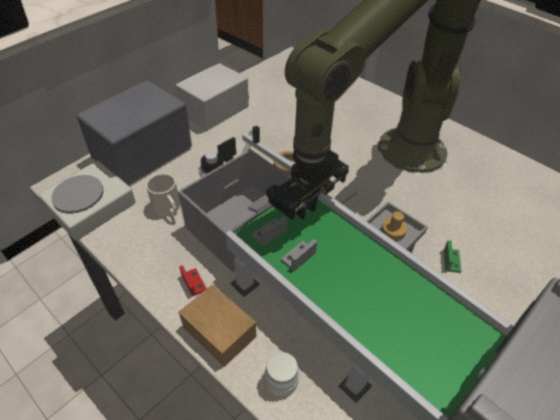

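Request:
send_rows --pt "-0.02 0 0 0 0 0" --pt "-0.04 0 0 0 0 0" --pt "-0.06 0 0 0 0 0" --pt "-0.08 0 0 0 0 0" --pt "-0.1 0 0 0 0 0" --pt "-0.12 0 0 0 0 0" --pt "-0.14 0 0 0 0 0" --pt "-0.16 0 0 0 0 0" --pt "-0.18 0 0 0 0 0" --pt "-0.2 0 0 0 0 0" --pt "-0.21 0 0 0 0 0" --pt "-0.21 0 0 0 0 0"

```text
time_s: 24.38
eef_pos: [0.5615, -0.0984, 0.1311]
tcp_rot: [3.142, 0.001, 1.508]
contact_force: [-0.4, 0.2, -0.4]
grip_width: 0.0261
grasp_force: 0.0
```

Request:
send_rows --pt "0 0 -0.06 0 0 0" --pt "0 0 -0.12 0 0 0" --pt "0 0 -0.18 0 0 0" --pt "0.06 0.03 -0.2 0 0 0" --pt "0.13 0.06 -0.2 0 0 0" --pt "0.2 0.09 -0.2 0 0 0" --pt "0.27 0.12 -0.2 0 0 0" --pt "0.34 0.15 -0.2 0 0 0" --pt "0.4 0.18 -0.2 0 0 0" --pt "0.46 0.2 -0.2 0 0 0" --pt "0.46 0.2 -0.2 0 0 0"

```text
time_s: 25.3
eef_pos: [0.6761, 0.1384, 0.2289]
tcp_rot: [-3.14, -0.004, 1.523]
contact_force: [-1.8, 2.7, -1.3]
grip_width: 0.0263
grasp_force: 0.0
```

```bash
python3 - <<'E'
from h import *
st()
for cam in ('scene','top','wrist'):
  c,im,d=snap(cam,'r_%s.png'%cam); find(cam,c,['bracket1'],smin=.4,k=8)
for x in (.046,.048): go((x,.205),.25); go((x,.205),.148)
E
```

```text
{'time_s': 25.3, 'qpos': [-0.731, 0.463, 0.715, 1.32, -0.302, 1.467, -0.086], 'eef_pos': [0.676, 0.138, 0.229], 'tcp_rot': [-3.14, -0.004, 1.523], 'contact_force': [-1.821, 2.654, -1.344], 'grip_width': 0.026, 'grasp_force': 0.0}
scene bracket1 0.96 [0.668 0.073 0.145]
scene bracket1 0.94 [ 0.568 -0.219  0.03 ]
scene bracket1 0.66 [ 0.663 -0.023  0.143]
scene bracket1 0.63 [ 0.555 -0.163  0.02 ]
scene bracket1 0.59 [ 0.552 -0.147  0.08 ]
scene bracket1 0.59 [ 0.82  -0.128  0.004]
scene bracket1 0.56 [0.318 0.316 0.002]
scene bracket1 0.45 [ 0.365 -0.396  0.001]
top bracket1 0.94 [ 0.663 -0.014  0.136]
top bracket1 0.86 [ 0.565 -0.219  0.031]
top bracket1 0.85 [0.669 0.077 0.137]
top bracket1 0.61 [ 0.82  -0.124 -0.002]
top bracket1 0.6 [ 0.553 -0.14   0.073]
top bracket1 0.56 [ 0.32   0.317 -0.003]
top bracket1 0.48 [ 0.55  -0.16   0.016]
wrist bracket1 0.9 [ 0.667 -0.016  0.136]
[ 0.012 -0.006  0.003] [0.    0.    0.001] rows 0.2
[ 0.012 -0.006  0.207] [0.    0.    0.001] rows 2.5
[ 0.012 -0.002  0.003] [0.    0.    0.001] rows 0.2
[ 0.012 -0.002  0.207] [0.    0.    0.001] rows 2.5
```

View pics/r_scene.png

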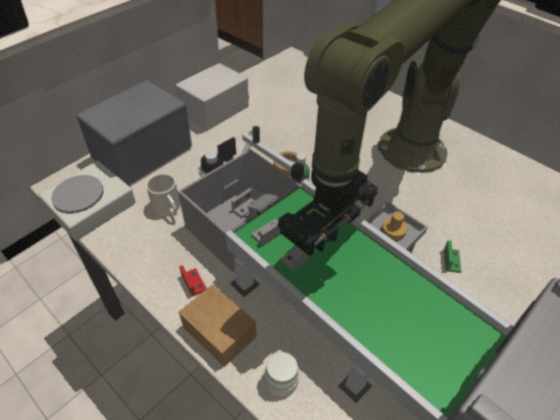

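Three brackets are down in the chute. Now the far column.

Request:
send_rows --pt "0.012 -0.006 0 0 0 0" --pt "0.012 -0.006 0.06 0 0 0" --pt "0.012 -0.006 0.12 0 0 0" --pt "0.012 -0.006 0.17 0 0 0" --pt "0.012 -0.006 0.2 0 0 0" --pt "0.012 -0.006 0.202 0 0 0" --pt "0.012 -0.006 0.202 0 0 0"

```text
time_s: 26.18
eef_pos: [0.6721, 0.1334, 0.1297]
tcp_rot: [-3.14, 0.0, 1.51]
contact_force: [0.5, -0.5, -0.8]
grip_width: 0.0266
grasp_force: 0.0
```

Request:
send_rows --pt "-0.03 0 0 0 0 0" --pt "-0.05 0 0 0 0 0" --pt "-0.07 0 0 0 0 0" --pt "-0.09 0 0 0 0 0" --pt "-0.11 0 0 0 0 0" --pt "-0.13 0 0 0 0 0" --pt "-0.15 0 0 0 0 0" --pt "-0.17 0 0 0 0 0" --pt "-0.19 0 0 0 0 0" --pt "-0.21 0 0 0 0 0" --pt "-0.23 0 0 0 0 0" --pt "-0.25 0 0 0 0 0"

```text
time_s: 27.18
eef_pos: [0.6656, 0.0101, 0.1305]
tcp_rot: [3.141, -0.003, 1.512]
contact_force: [0.5, 7.2, 4.1]
grip_width: 0.0261
grasp_force: 3.3
```

```bash
python3 - <<'E'
from h import *
st(); c,im,d=snap('scene'); find('scene',c,['bracket1'],smin=.4,k=8)
go((.047,-.03),.148)
E
```

```text
{'time_s': 27.183, 'qpos': [-0.596, 0.468, 0.731, 1.525, -0.323, 1.272, 0.119], 'eef_pos': [0.666, 0.01, 0.13], 'tcp_rot': [3.141, -0.003, 1.512], 'contact_force': [0.479, 7.181, 4.083], 'grip_width': 0.026, 'grasp_force': 3.282}
scene bracket1 0.73 [ 0.823 -0.126  0.002]
scene bracket1 0.69 [0.322 0.315 0.002]
scene bracket1 0.61 [ 0.566 -0.222  0.03 ]
scene bracket1 0.55 [ 0.555 -0.159  0.023]
scene bracket1 0.49 [ 0.662 -0.021  0.142]
scene bracket1 0.46 [ 0.554 -0.149  0.076]
[-0.218  0.001  0.005] [0.    0.002 0.   ] rows 2.6
```

Request:
send_rows --pt "-0.02 0 0 0 0 0" --pt "-0.04 0 0 0 0 0" --pt "-0.06 0 0 0 0 0" --pt "-0.08 0 0 0 0 0" --pt "-0.1 0 0 0 0 0" --pt "-0.12 0 0 0 0 0" --pt "-0.14 0 0 0 0 0" --pt "-0.16 0 0 0 0 0" --pt "-0.18 0 0 0 0 0" --pt "-0.2 0 0 0 0 0" --pt "-0.215 0 0 0 0 0" --pt "-0.22 0 0 0 0 0"

```text
time_s: 28.28
eef_pos: [0.6581, -0.104, 0.13]
tcp_rot: [-3.141, 0.001, 1.508]
contact_force: [-0.2, 0.4, 1.0]
grip_width: 0.0263
grasp_force: 0.0
```

Request:
send_rows --pt "0 0 -0.06 0 0 0" --pt "0 0 -0.12 0 0 0" --pt "0 0 -0.18 0 0 0" --pt "0 0 -0.24 0 0 0" --pt "0.06 0 -0.28 0 0 0" --pt "0.13 0 -0.28 0 0 0" --pt "0.13 0 -0.28 0 0 0"

```text
time_s: 28.87
eef_pos: [0.6647, -0.0263, 0.2714]
tcp_rot: [3.139, -0.006, 1.522]
contact_force: [1.3, 2.4, -1.4]
grip_width: 0.0262
grasp_force: 0.0
```

```bash
python3 - <<'E'
from h import *
st()
for cam in ('scene','top'):
  c,im,d=snap(cam,'u_%s.png'%cam); find(cam,c,['bracket1','gate_knob','master'],smin=.4,k=8)
E
```

```text
{'time_s': 28.867, 'qpos': [-0.547, 0.397, 0.769, 1.326, -0.279, 1.523, 0.146], 'eef_pos': [0.665, -0.026, 0.271], 'tcp_rot': [3.139, -0.006, 1.522], 'contact_force': [1.338, 2.383, -1.446], 'grip_width': 0.026, 'grasp_force': 0.0}
scene bracket1 0.85 [ 0.557 -0.149  0.078]
scene bracket1 0.85 [ 0.569 -0.223  0.029]
scene bracket1 0.59 [ 0.556 -0.162  0.024]
scene bracket1 0.59 [ 0.823 -0.125  0.004]
scene bracket1 0.58 [ 0.65  -0.177  0.019]
scene bracket1 0.5 [ 0.653 -0.153  0.075]
scene gate_knob 0.64 [ 0.476 -0.244  0.202]
scene master 0.91 [0.428 0.174 0.099]
scene master 0.41 [ 0.65  -0.176  0.017]
top bracket1 0.77 [ 0.553 -0.138  0.074]
top bracket1 0.76 [ 0.823 -0.122 -0.002]
top bracket1 0.75 [ 0.658 -0.148  0.071]
top bracket1 0.65 [ 0.649 -0.168  0.016]
top bracket1 0.63 [ 0.322  0.317 -0.002]
top bracket1 0.58 [ 0.565 -0.218  0.032]
top bracket1 0.53 [ 0.711 -0.38  -0.003]
top bracket1 0.48 [ 0.556 -0.161  0.017]
top gate_knob 0.85 [ 0.477 -0.24   0.202]
top master 0.74 [0.423 0.175 0.094]
```

View pics/u_scene.png

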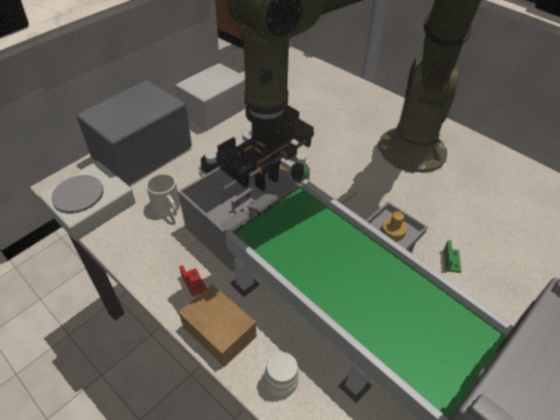

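The belt is empty, all five brackets are below 80 mm in the chute, and the master is upright. Next I shut the gate.

```bash
python3 - <<'E'
from h import *
go((.477,-.243),.29,conv=False); go((.477,-.243),.184,conv=False)
E
```

```text
[-0.433 -0.344  0.   ] [-0.     0.     0.001] rows 6.6
[-0.433 -0.344  0.212] [-0.     0.     0.001] rows 7.1
```

Request:
send_rows --pt "-0.062 -0.049 0 0 0 0" --pt "-0.124 -0.098 0 0 0 0" --pt "-0.186 -0.147 0 0 0 0" --pt "-0.247 -0.196 0 0 0 0" --pt "-0.309 -0.246 0 0 0 0" --pt "-0.371 -0.295 0 0 0 0" --pt "-0.433 -0.344 0 0 0 0" --pt "-0.433 -0.344 0 0 0 0" --pt "-0.433 -0.344 0 0 0 0" --claw 0.55

```text
time_s: 30.02
eef_pos: [0.4758, -0.2452, 0.2706]
tcp_rot: [3.14, -0.002, 1.504]
contact_force: [0.5, 0.6, 0.5]
grip_width: 0.0479
grasp_force: 0.0
```

```bash
python3 - <<'E'
from h import *
st();c,im,d=snap('wrist'); find('wrist',c,['gate_knob'])
go((.477,-.243),.184,conv=False)
E
```

```text
{'time_s': 30.017, 'qpos': [-0.451, 0.044, 0.918, 1.657, -0.038, 1.457, 0.403], 'eef_pos': [0.476, -0.245, 0.271], 'tcp_rot': [3.14, -0.002, 1.504], 'contact_force': [0.484, 0.605, 0.529], 'grip_width': 0.048, 'grasp_force': 0.0}
wrist gate_knob 0.96 [ 0.477 -0.237  0.201]
wrist gate_knob 0.5 [ 0.496 -0.337  0.121]
[-0.003 -0.002  0.212] [ 0.001 -0.001  0.003] rows 2.5
```

Request:
send_rows --pt "0.003 0 0.06 0 0 0" --pt "0.003 0 0.12 0 0 0" --pt "0.003 0 0.17 0 0 0" --pt "0.003 0 0.2 0 0 0" --pt "0.003 0 0.208 0 0 0" --pt "0.003 0 0.208 0 0 0"

```text
time_s: 30.62
eef_pos: [0.478, -0.2392, 0.1648]
tcp_rot: [-3.139, 0.0, 1.513]
contact_force: [0.6, -0.1, 1.5]
grip_width: 0.0477
grasp_force: 0.0
```

Request:
send_rows --pt "0 0 0 0 0 0" --pt "0 0 0 0 0 0" --pt "0 0 0 0 0 0" --pt "0 0 0 0 0 0" --pt "0 0 0 0 0 0" --pt "0 0 0 0 0 0" --pt "0 0 0 0 0 0" --claw 0

```text
time_s: 31.2
eef_pos: [0.4785, -0.2406, 0.1666]
tcp_rot: [3.14, -0.0, 1.511]
contact_force: [-0.4, -1.2, 3.0]
grip_width: 0.019
grasp_force: 30.0
```

```bash
python3 - <<'E'
from h import *
st()
for a in (1.571,1.3,1.05,.8,.6,.4,.2,.1,0,-.02): go((-.13+.15*np.cos(a),-.03-.15*np.sin(a)),.184)
E
```

```text
{'time_s': 31.2, 'qpos': [-0.429, 0.124, 0.917, 1.813, -0.104, 1.254, 0.457], 'eef_pos': [0.478, -0.241, 0.167], 'tcp_rot': [3.14, -0.0, 1.511], 'contact_force': [-0.391, -1.171, 2.968], 'grip_width': 0.019, 'grasp_force': 29.999}
[-0.002 -0.011  0.005] [ 0.002 -0.     0.003] rows 0.2
[0.008 0.069 0.005] [ 0.002 -0.     0.003] rows 0.8
[0.037 0.138 0.005] [ 0.002 -0.     0.003] rows 1.7
[0.082 0.198 0.005] [ 0.002 -0.     0.003] rows 2.6
[0.128 0.237 0.006] [ 0.002 -0.     0.003] rows 3.2
[0.18  0.265 0.006] [ 0.002 -0.     0.003] rows 3.9
[0.237 0.283 0.006] [ 0.002 -0.     0.003] rows 4.4
[0.267 0.288 0.006] [ 0.002 -0.     0.003] rows 4.7
[0.297 0.289 0.006] [ 0.002 -0.     0.003] rows 5.0
[0.303 0.289 0.006] [ 0.002 -0.     0.003] rows 5.0
```

Request:
send_rows --pt "0.002 0.03 0 0 0 0" --pt "0.01 0.069 0 0 0 0" --pt "0.021 0.105 0 0 0 0" --pt "0.037 0.138 0 0 0 0" --pt "0.058 0.17 0 0 0 0" --pt "0.082 0.198 0 0 0 0" --pt "0.128 0.237 0 0 0 0" --pt "0.18 0.265 0 0 0 0" --pt "0.237 0.283 0 0 0 0" --pt "0.267 0.288 0 0 0 0" --pt "0.297 0.289 0 0 0 0" --pt "0.3 0.289 0 0 0 0"

```text
time_s: 32.2
eef_pos: [0.6337, -0.0972, 0.1671]
tcp_rot: [3.138, 0.001, 1.516]
contact_force: [4.1, -1.2, 1.5]
grip_width: 0.0192
grasp_force: 30.0
```

Request:
send_rows --pt "0.006 0 0 0 0 0" --pt "0.006 0 0 0 0 0" --pt "0.006 0 0 0 0 0"

```text
time_s: 32.45
eef_pos: [0.6338, -0.0973, 0.1672]
tcp_rot: [3.136, 0.001, 1.511]
contact_force: [6.4, -1.8, 0.9]
grip_width: 0.0193
grasp_force: 30.0
```

Request:
send_rows --pt "0 0 0 0 0 0" --pt "0 0 0 0 0 0" --pt "0 0 0 0 0 0" --pt "0 0 -0.07 0 0 0" --pt "0 0 -0.14 0 0 0" --pt "0 0 -0.2 0 0 0" --pt "0.08 0 -0.24 0 0 0" --pt "0.16 0 -0.24 0 0 0" --pt "0.24 0 -0.24 0 0 0" --pt "0.3 0 -0.24 0 0 0" --pt "0.3 0 -0.24 0 0 0" --claw 0.5

```text
time_s: 33.37
eef_pos: [0.6397, 0.0642, 0.2844]
tcp_rot: [-3.138, -0.005, 1.524]
contact_force: [0.3, 2.1, -0.4]
grip_width: 0.0432
grasp_force: 0.0
```

```bash
python3 - <<'E'
from h import *
st()
for cam in ('scene','top'):
  c,im,d=snap(cam,'v_%s.png'%cam); find(cam,c,['gate_knob','gate_pivot','bracket1','master','collar_tab','stand_floor'],smin=.45,k=8)
E
```

```text
{'time_s': 33.367, 'qpos': [-0.724, 0.345, 0.784, 1.36, -0.246, 1.537, -0.008], 'eef_pos': [0.64, 0.064, 0.284], 'tcp_rot': [-3.138, -0.005, 1.524], 'contact_force': [0.283, 2.065, -0.385], 'grip_width': 0.043, 'grasp_force': 0.0}
scene gate_knob 0.96 [ 0.631 -0.104  0.204]
scene gate_pivot 0.59 [ 0.557 -0.343  0.119]
scene bracket1 0.84 [ 0.821 -0.127  0.003]
scene bracket1 0.62 [ 0.566 -0.222  0.028]
scene bracket1 0.62 [0.324 0.315 0.005]
scene bracket1 0.53 [ 0.657 -0.153  0.072]
scene bracket1 0.51 [ 0.646 -0.171  0.019]
scene master 0.79 [0.429 0.174 0.096]
scene collar_tab 0.74 [ 0.496 -0.339  0.124]
scene stand_floor 0.75 [0.426 0.169 0.096]
top gate_knob 0.93 [ 0.633 -0.1    0.201]
top gate_knob 0.58 [ 0.615 -0.066 -0.001]
top gate_pivot 0.87 [ 0.482 -0.092  0.205]
top bracket1 0.83 [ 0.321  0.317 -0.004]
top bracket1 0.63 [ 0.553 -0.141  0.076]
top bracket1 0.59 [ 0.564 -0.22   0.027]
top bracket1 0.54 [ 0.656 -0.149  0.071]
top bracket1 0.53 [ 0.823 -0.126 -0.003]
top bracket1 0.47 [ 0.552 -0.16   0.017]
top collar_tab 0.58 [ 0.655 -0.147  0.071]
top collar_tab 0.57 [ 0.493 -0.335  0.118]
```

View pics/v_scene.png

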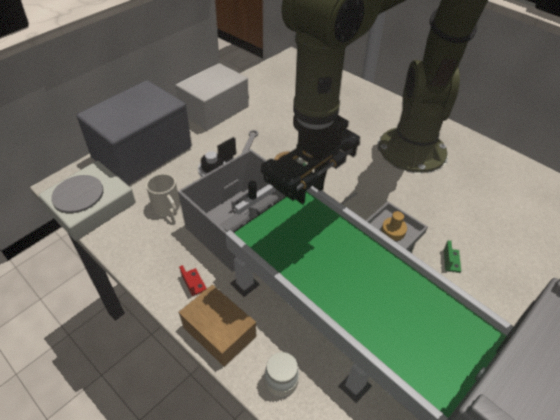

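The gate knob is at (0.632, -0.101), which is its shut position. The collar is on its mark, the brackets are in the chute and the master is upright in the tray. Handing in.

```bash
python3 -c "
from h import *
print(r.finish_job())"
```

```text
the job is handed in; nothing more can be done
None
```

The job is handed in after about 33 s of robot time, with no verdict returned; by the last camera check the collar is locked, all five brackets are in the chute, the gate is shut, and the master stands upright near the middle of the tray.

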